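# Show the pantry camera the red dot in the mirror

### The arm

A 6-joint arm with a two-finger parallel gripper is mounted at the origin on the work surface. World frame = base frame: x ahead of the robot, y to its left, z up, the work surface at z = 0. Lengths are in m, angles in rad, forces in N, time in s.
With the tool pointing down it reaches from about 0.325 to 0.775 m from the base axis. Payload 5.5 kg.
Tool frame: the origin (TCP) lies at the very end of the fingers, on their centre line; the grasp point (between the pads) lies 19 mm behind it; y points along the fingers, z is the direction in which the jaws open and shut, and the axes are right-handed (so a half turn about y gives the same grasp; the last joint's range is limited). The gripper opens to 88 mm and grips with 3 to 60 N. Pads are 20 mm wide; open, the fingers measure 115 mm over their backs; the gripper's body (75 mm by 178 mm) begins 61 mm behind the grasp point.
Start: joints at [1.27, 0.091, 1.231, -0, 1.82, -0.057], TCP at [0.145, 0.582, 0.223] pointing down, gripper open.
Joint ranges: [-2.87, 2.87], [-0.86, 2.18], [0.17, 2.46], [-1.51, 4.65], [0.06, 2.69], [-2.65, 2.65]. Speed limits (rad/s): [2.57, 2.57, 3.01, 3.14, 3.14, 3.14].

### API

Orientations are given as a 3x3 rotation matrix whose columns are the frame's x, y, z axes.
In Python, from rig import r gives the robot as it stands. The module is installed in compiled form; this text tells all that it offers.
- The arm moves only by the tool step_arm, never from a script. Its argument "increments" is a list of rows, each an object with "fingers": the opening, from 0 (shut) to 1 (fully open); "delta_pos": the shift along the world's x, y, z in units of 25 mm (1.0 is 25 mm), a list of three; "yaw": the turn about the world's z in units of 6 degrees (1.0 is 6 degrees). A call has 1 to 10 rows; each row shifts and turns the pose as measured when the row begins; what a row does not reach is not made up. A row lasts 1/12 s, in which the tool goes at most 41.7 mm and 7.16 degrees, less where a joint would pass 70% of its speed; a pose out of reach is approached as far as the arm can. A call is refused whole if a number of a shift passes 1 or a number of a turn 1, either way. A call with a gripper value outside its range is refused whole. The fingers move at their own pace and stop on an object; the grip force is fixed at half the most. Time passes only in rows, so rows that do not move let the fingers close. It gives the time, the measured TCP pose, the force and the opening at its end, in the units of the state.
- r.observe(): the state, without advancing time (a new reading comes with each control period).
- r.camera(name): name is "scene" or "top" or "wrist"; returns the picture (480x640x3 uint8, blue, green, red); there is no depth.
- r.calibration(name): a dict with "fx", "fy", "cx", "cy" (pixels), "xyz" and "attitude" of the camera in the world. Camera axes: x right, y down, z forward; pixel columns grow to the right and rows downward; lengths in m; the calibration is good to about 2 mm. A picture is of the moment at which its call begins: read the wrist's pose just before it. calibration takes no time and is no camera call; for the wrist camera it gives the pose at the moment of the call.
- r.hand_in(): hands the job in, once; it reports no verdict.
The state is a dict: "time": time; "q": joint angles; "dq": joint speeds; "tau": joint torques, N m; "tool_pos": TCP position; "eef_rot": TCP orientation; "force": force on the tool from outside, world axes, zero at the start; "torque": the same for the moment, N m; "width": finger opening in m.
Only numpy, scipy, OpenCV 4.12 (cv2) and the standard library are available. Lean on these libraries where they do the work, as an engineer would, in place of code of your own. Each camera call takes 0.05 s, during which the arm holds its last target. There are 200 camera calls.

### The job

The little ball camera on the counter cannot see the dots on the hidden sides of the canisters. Take the orange knob on top of the small mirror and swivel and tilt the mirror until the camera, looking at the middle of the mirror, sees the dot of the red-lidded canister there, and finish while still holding the mirror still at that angle, because it springs back when let go. Do not shift the canisters or anything else on the counter.

Things in the scene. Friction and masses are not known exactly. Their poses are not given: they have to be found in the camera images.
- mirror_stand: Round counter mirror on a dark stand fixed to the counter, with all its parts. Origin on the counter under the centre of the 110 mm foot, on the vertical swivel axis; x = where the mirror faces at swivel 0 (to the canisters, away from the robot), z up. Mirror disc 116 mm across, 7 mm thick, pale blue face, black rim, in a U-shaped yoke 150 mm wide whose arms end 138 mm above the counter.
- swivel (a joint): Swivel of yoke and mirror about the vertical axis of the stand, rad; 0 = mirror faces along the stand's x axis, positive = anticlockwise seen from above; range -1.2 to 1.2. Light friction (0.06 N m); stays where it is left.
- tilt (a joint): Tilt of the mirror about its level axis (across the mirror, through its centre), rad; 0 = upright, positive = leaning back, face turned up, its top going away from the face side; range -0.45 to 0.75. A spring (0.3 N m/rad) brings it back to about 0.64 when let go; at upright it pulls the knob with about 2 N.
- mirror_pivot (a point): Centre of the mirror, where swivel and tilt axes cross, 130 mm above the counter over the stand's origin (the face is 3.5 mm in front of it). It stays put as the joints turn. Its x axis is level and shows the swivel direction, its y axis is the tilt axis.
- knob (a point): Centre of the orange knob above the mirror: a round bar 22 mm in diameter, 26 mm long, parallel to the tilt axis, flat ends, on a 10 mm wide stalk; 92 mm from the mirror's centre in the mirror's plane, 34 mm above its rim. Pinched from above by its flat ends, it turns between the fingers as the mirror tilts. Axes: x out of the mirror's face, y along the bar, z away from the mirror's centre.
- lens (a point): Camera lens: centre of the white ball (48 mm, black band), 220 mm above the counter on a thin white post fixed 160 mm ahead of the mirror stand and 190 mm to its left or right. It looks at the mirror's centre. It sees the dot there when the direction the mirror's face points halves the angle between the directions from mirror centre to lens and from mirror centre to dot.
- red_dot (a point): Centre of the 18 mm red dot, 60 mm above the counter on the side wall of the red-lidded canister, 32 mm from the canister's axis towards the mirror side (along the stand's -x, within 0.1 rad).
- jar_red: White loose canister with red lid, 64 mm in diameter, 104 mm tall; origin under its centre, dot on its -x side. Three canisters stand before the mirror, 170 mm ahead of the stand and 95 mm left, 140 mm straight ahead, and 170 mm ahead and 95 mm right (each within 4 mm), in any order. Leave it where it is.
- jar_blue: Same canister with blue lid and blue dot; origin at the centre of its underside. Leave it.
- jar_yellow: Same canister with yellow lid and yellow dot; origin at the centre of its underside. Leave it.
- mill: Dark wooden pepper mill, 52 mm thick, 165 mm tall, origin under its centre; stands across from the camera, on the other side of the canisters. Leave it.
- mug: Blue mug, 80 mm wide, 90 mm tall, origin under its centre. Leave it.
- bowl: White bowl, 130 mm wide, 55 mm tall, origin under its centre. Leave it.
- oil: Green bottle, 60 mm thick, 200 mm tall, origin under its centre. Leave it.
Things that resemble listed ones, but are neither listed nor needed, are in the scene too. What is shaped like the jar_red but turquoise is not meant.

How it is judged:
By the outcome, as a careful person would: the job done as asked, in the order asked, and still so for the second after the job is handed in, while the arm keeps its last pose, push and grip.
It also fails if it takes over 38 s, if anything falls off the work surface, if the arm or the gripper's body presses on something with over 40 N, if the wrist force passes 120 N, or if a joint passes its speed limit or range.

## Working session

There is one attempt and no reset: what is moved stays moved. The work goes in short steps, Python scripts to look and compute and a tool call to move; the robot and the scene stay as the last step left them, time stands still between calls to the robot, and variables do not carry over. Pictures are saved under pics/ and viewed, about 8 in all and at most 12, crops included, and the job is handed in when it is done.

Besides the shell and the picture viewer there is one more tool, called by a JSON object that holds its "fn" and its "kwargs". step_arm: Moves the arm, as the interface text tells. Its arguments: {"type":"object","properties":{"increments":{"type":"array","items":{"type":"object","properties":{"fingers":{"type":"number"},"delta_pos":{"type":"array","items":{"type":"number"}},"yaw":{"type":"number"}}}}},"required":["increments"]}

```bash
mkdir -p pics
python3 - <<'E'
from rig import r
import cv2
for n in("scene","top"):
    cv2.imwrite(f"pics/{n}0.png",r.camera(n)); c=r.calibration(n); print(n,c)
s=r.observe(); print(s["time"],s["tool_pos"],s["eef_rot"],s["width"])
E
```

```text
scene {'fx': 517.0172002042152, 'fy': 517.0172002042152, 'cx': 315.6840992753018, 'cy': 231.92514452837602, 'xyz': array([1.31687132, 0.79545015, 0.95181343]), 'attitude': array([[-0.67715126,  0.44991583, -0.58227306],
       [ 0.73576613,  0.40248524, -0.54465937],
       [-0.01069456, -0.79723358, -0.60357622]])}
top {'fx': 451.91918698995545, 'fy': 451.91918698995545, 'cx': 321.3486499086669, 'cy': 232.49977846224172, 'xyz': array([0.33546552, 0.06431789, 1.26710811]), 'attitude': array([[-0.0016927 , -0.98140589,  0.19193649],
       [-0.9995255 , -0.00424268, -0.03050847],
       [ 0.03075551, -0.19189706, -0.98093303]])}
0.1 [0.14477029 0.58199396 0.22160638] [[ 9.70426971e-01 -5.11524373e-04  2.41394352e-01]
 [-2.41394879e-01 -1.71119733e-03  9.70425465e-01]
 [-8.33229087e-05 -9.99998405e-01 -1.78407140e-03]] 0.08769212566630644
```

View pics/scene0.png

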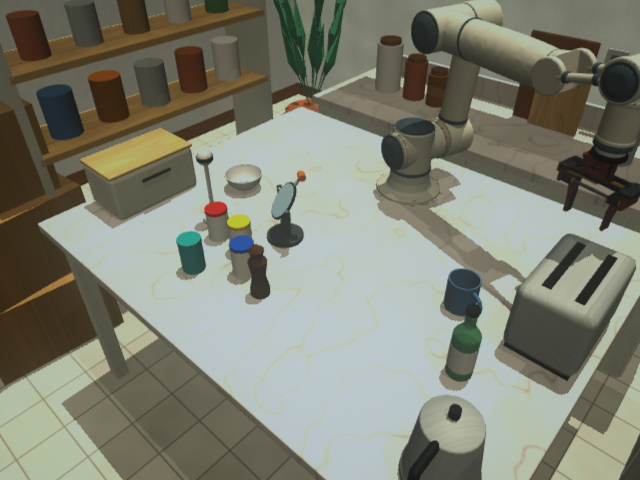

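View pics/top0.png

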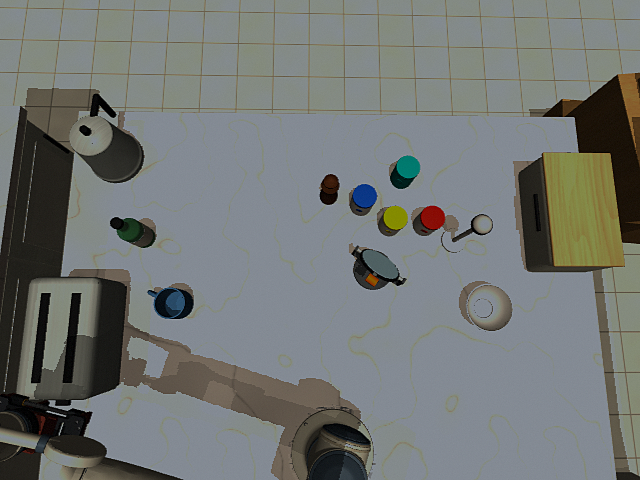

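Top view: red lid (432,218), yellow (395,219), blue (364,197), and the turquoise decoy (405,168). The lens ball is at (482,224), the mirror stand at about (376,270) and the orange knob at (372,281). In the scene view the red lid is at (216,210), the knob at (301,175) and the ball at (204,157). The lookalikes are the turquoise canister (not meant) and the orange items on the shelf and pot (scene (300,103), not on the mirror).

```bash
cat > h.py <<'E'
import cv2, numpy as np
from rig import r
def ray(c,uv):
    d=c["attitude"]@np.array([(uv[0]-c["cx"])/c["fx"],(uv[1]-c["cy"])/c["fy"],1.]); return c["xyz"],d/np.linalg.norm(d)
def plane(c,uv,z):
    o,d=ray(c,uv); return o+d*(z-o[2])/d[2]
def tri(rays):
    A=sum(np.eye(3)-np.outer(d,d) for o,d in rays); b=sum((np.eye(3)-np.outer(d,d))@o for o,d in rays)
    p=np.linalg.solve(A,b); return p,[round(1e3*np.linalg.norm(np.cross(p-o,d)),1) for o,d in rays]
def blob(im,box,lo,hi):
    x0,y0,x1,y1=box; hsv=cv2.cvtColor(im[y0:y1,x0:x1],cv2.COLOR_BGR2HSV)
    hsv[...,0]=(hsv[...,0].astype(int)+20)%180   # hue +20 so that red does not wrap
    m=cv2.inRange(hsv,lo,hi); n,l,s,c=cv2.connectedComponentsWithStats(m)
    i=1+np.argmax(s[1:,4]); return c[i]+[x0,y0],s[i]+[x0,y0,0,0,0],l==i
E
python3 - <<'E'
from h import *
T=cv2.imread("pics/top0.png");S=cv2.imread("pics/scene0.png");ct=r.calibration("top");cs=r.calibration("scene")
H={"red":(10,28),"blue":(125,145),"yellow":(42,58),"knob":(22,40)}
bt={"red":(415,200,450,240),"blue":(345,180,380,218),"yellow":(378,200,412,240),"knob":(355,265,390,295)}
bs={"red":(200,198,233,220),"blue":(226,230,257,255),"yellow":(224,212,254,240),"knob":(285,160,315,190)}
for k in H:
    lo=(H[k][0],110,50);hi=(H[k][1],255,255)
    for im,b,c,n in((T,bt,ct,"top"),(S,bs,cs,"scene")):
        try:
            p,s,_=blob(im,b[k],lo,hi); print(k,n,p.round(1),s,plane(c,p,.104).round(4) if k!="knob" else "")
        except Exception as e: print(k,n,"fail")
a=cv2.resize(T[180:320,310:510],None,fx=4,fy=4,interpolation=cv2.INTER_CUBIC)
b=cv2.resize(S[140:290,170:320],None,fx=4,fy=4,interpolation=cv2.INTER_CUBIC)
cv2.imwrite("pics/ct.png",np.clip(a*1.5,0,255).astype('uint8'));cv2.imwrite("pics/cs.png",np.clip(b*1.3,0,255).astype('uint8'))
E
```

```text
red top [432.5 217.1] [421 206  24  24 462] [ 0.606 -0.268  0.104]
red scene [215.2 208.8] [204 202  23  15 274] [ 0.6114 -0.2618  0.104 ]
blue top [364.4 195.4] [353 184  24  24 454] [ 0.6647 -0.0873  0.104 ]
blue scene [240.6 243.3] [229 236  24  17 307] [ 0.6682 -0.084   0.104 ]
yellow top [394.9 217.4] [383 206  25  24 469] [ 0.6047 -0.1674  0.104 ]
yellow scene [238.2 222.3] [227 215  23  16 305] [ 0.6107 -0.161   0.104 ]
knob top [371.6 279.5] [365 273  14  14 100] 
knob scene [301.2 175.5] [297 171   9  10  65]
```

View pics/ct.png

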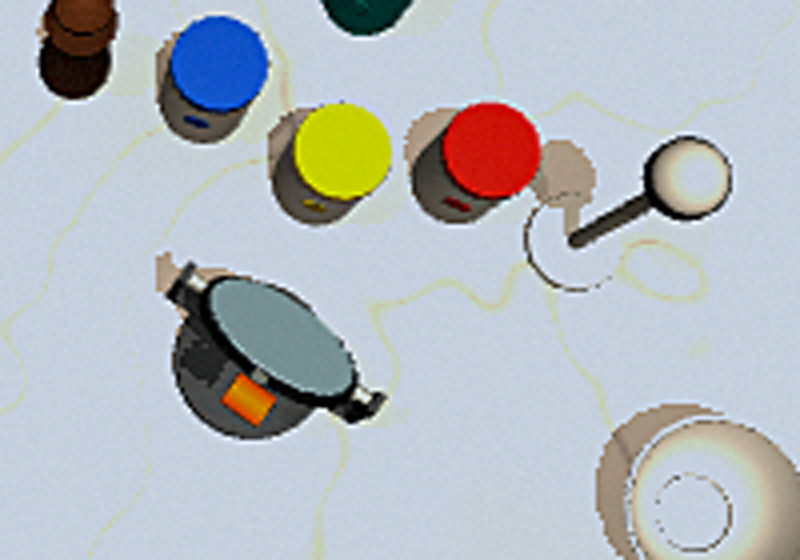

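View pics/cs.png

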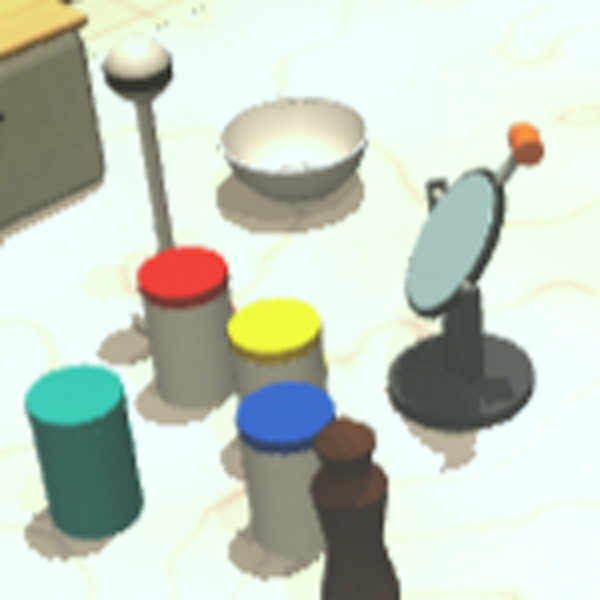

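Both crops confirm the choice. The orange knob is on a stalk above the mirror. The red-lidded canister is the one nearest the lens post, so lens is on the stand's right, and its dot is faintly visible at top (424,231). I'll now fit the stand frame.

Run:
```python
from h import *
ct=r.calibration("top");cs=r.calibration("scene")
two=lambda a,b:tri([ray(ct,a),ray(cs,b)])
print("lens",two((481.75,224.5),(204.5,157)))
print("knob",two((371.6,279.5),(301.2,175.5)))
# lid tops: scene ellipse centres from crop/4
for n,t,s in(("red",(432.6,217.3),(215.7,208.5)),("yel",(395.6,217.6),(238.6,221.6)),("blu",(364.7,195.6),(241.3,242.7))):
    print(n,two(t,s))
print("dot top",plane(ct,(424.2,231),.06))
print("foot top",plane(ct,(310+252/4,180+362/4),.01)," scene",plane(cs,(170+462/4,140+380/4),.01))
print("mirror c",two((310+283/4,180+337/4),(170+454/4,140+241/4)))
```

```text
lens (array([ 0.56099673, -0.35230174,  0.22004761]), [np.float64(0.8), np.float64(0.8)])
knob (array([ 0.43070951, -0.08668746,  0.20460056]), [np.float64(0.4), np.float64(0.4)])
red (array([ 0.60598255, -0.26879457,  0.09937011]), [np.float64(0.9), np.float64(0.9)])
yel (array([ 0.60437185, -0.16905534,  0.09959142]), [np.float64(1.2), np.float64(1.2)])
blu (array([ 0.66405576, -0.08760569,  0.1019234 ]), [np.float64(0.9), np.float64(0.9)])
dot top [ 0.57707182 -0.25562867  0.06      ]
foot top [ 0.47365795 -0.11927742  0.01      ]  scene [ 0.4798703 -0.1115348  0.01     ]
mirror c (array([ 0.47498802, -0.12016759,  0.12916037]), [np.float64(2.4), np.float64(2.4)])
```

```bash
cat > goal.py <<'E'
import numpy as np
from scipy.optimize import least_squares
W=np.array([[.561,-.3523],[.606,-.2688],[.6044,-.1691],[.6641,-.0876],[.4745,-.1193]])
L=np.array([[.16,-.19],[.17,-.095],[.14,0],[.17,.095],[0.00,0]])
w=np.array([2,1,1,1,1])
R=lambda a:np.array([[np.cos(a),-np.sin(a)],[np.sin(a),np.cos(a)]])
f=least_squares(lambda p:(w[:,None]*(L@R(p[2]).T+p[:2]-W)).ravel(),[.47,-.12,0.])
X,Y,a0=f.x
def knob(s,t,d=.092):
    x=R(a0+s)@[1,0]; return np.array([X,Y,.13])+d*np.r_[-np.sin(t)*x,np.cos(t)]
def goal(dot,lens,piv=None):
    P=np.array([X,Y,.13]) if piv is None else piv
    n=np.array([1.,0,0]);u=0
    for _ in range(5):
        c=P+.0035*n; a=lens-c;b=dot-c; n=a/np.linalg.norm(a)+b/np.linalg.norm(b); n/=np.linalg.norm(n)
    return np.arctan2(n[1],n[0])-a0, np.arcsin(n[2])
E
python3 - <<'E'
from goal import *
print(X,Y,a0,"res mm",(1e3*(L@R(a0).T+[X,Y]-W)).round(1).tolist())
k=np.array([.4307,-.0867,.2046])-[X,Y,.13]
s0=np.arctan2(-k[1],-k[0])-a0; print("now swivel",s0,"tilt",np.arctan2(np.hypot(k[0],k[1]),k[2]),"len",np.linalg.norm(k))
dot=np.r_[np.array([.606,-.2688])-.032*R(a0)@[1,0],.06]
lens=np.r_[[X,Y]+R(a0)@[.16,-.19],.22]
for l in(lens,[.561,-.3523,.22]):
    s,t=goal(dot,np.array(l)); print("goal",s,t,"abs heading",a0+s,"knob",knob(s,t),"dot",dot)
from rig import r
q=r.observe(); z=q["eef_rot"][:,2]; print("jaw ang",np.arctan2(z[1],z[0]),q["q"])
print("knob bar dir",a0+s0+np.pi/2)
E
```

```text
0.4738618293935144 -0.120469786396062 -0.3403024166052318 res mm [[0.3, -0.7], [-3.6, 2.0], [1.4, 1.9], [1.7, -0.1], [-0.6, -1.2]]
now swivel -0.3236138919171672 tilt 0.6335859264055816 len 0.09256620328084378
goal -0.73261402064247 -0.021382712936247484 abs heading -1.0729164372477018 knob [ 0.47480123 -0.12219804  0.22197897] dot [ 0.57583508 -0.25811929  0.06      ]
goal -0.7326209142056808 -0.020901898253837925 abs heading -1.0729233308109125 knob [ 0.47478009 -0.12215919  0.2219799 ] dot [ 0.57583508 -0.25811929  0.06      ]
jaw ang 1.3269934925742313 [ 1.27028344e+00  9.18019442e-02  1.23177003e+00 -1.85021401e-05
  1.81980660e+00 -5.67145256e-02]
knob bar dir 0.9068800182724975
```

{"fn": "step_arm", "kwargs": {"increments": [{"delta_pos": [0, 0, 1], "fingers": 1, "yaw": 0}, {"delta_pos": [0, 0, 1], "fingers": 1, "yaw": 0}, {"delta_pos": [0, 0, 1], "fingers": 1, "yaw": 0}, {"delta_pos": [0.38, -0.88, 0.2], "fingers": 1, "yaw": -0.15}, {"delta_pos": [0.38, -0.88, 0.2], "fingers": 1, "yaw": -0.15}, {"delta_pos": [0.38, -0.88, 0], "fingers": 1, "yaw": -0.15}, {"delta_pos": [0.38, -0.88, 0], "fingers": 1, "yaw": -0.15}, {"delta_pos": [0.38, -0.88, 0], "fingers": 1, "yaw": -0.15}, {"delta_pos": [0.38, -0.88, 0], "fingers": 1, "yaw": -0.15}, {"delta_pos": [0.38, -0.88, 0], "fingers": 1, "yaw": -0.15}]}}

```text
time: 0.93
tool_pos: [0.2103, 0.4231, 0.2997]
eef_rot: [[0.939, -0.008, 0.345], [-0.345, -0.017, 0.939], [-0.002, -1.0, -0.019]]
force: [0.5, 0.1, -0.3]
width: 0.0877
```

{"fn": "step_arm", "kwargs": {"increments": [{"delta_pos": [0.38, -0.88, 0], "fingers": 1, "yaw": -0.15}, {"delta_pos": [0.38, -0.88, 0], "fingers": 1, "yaw": -0.15}, {"delta_pos": [0.38, -0.88, 0], "fingers": 1, "yaw": -0.15}, {"delta_pos": [0.38, -0.88, 0], "fingers": 1, "yaw": -0.15}, {"delta_pos": [0.38, -0.88, 0], "fingers": 1, "yaw": -0.15}, {"delta_pos": [0.38, -0.88, 0], "fingers": 1, "yaw": -0.15}, {"delta_pos": [0.38, -0.88, 0], "fingers": 1, "yaw": -0.15}, {"delta_pos": [0.38, -0.88, 0], "fingers": 1, "yaw": -0.15}, {"delta_pos": [0.38, -0.88, 0], "fingers": 1, "yaw": -0.15}, {"delta_pos": [0.38, -0.88, 0], "fingers": 1, "yaw": -0.15}]}}

```text
time: 1.77
tool_pos: [0.3067, 0.1911, 0.2956]
eef_rot: [[0.87, -0.015, 0.492], [-0.492, -0.019, 0.87], [-0.004, -1.0, -0.024]]
force: [1.4, -0.1, -0.4]
width: 0.0876
```

{"fn": "step_arm", "kwargs": {"increments": [{"delta_pos": [0.42, -0.95, 0], "fingers": 1, "yaw": -0.15}, {"delta_pos": [0.42, -0.95, 0], "fingers": 1, "yaw": -0.15}, {"delta_pos": [0.42, -0.95, 0], "fingers": 1, "yaw": -0.15}, {"delta_pos": [0.42, -0.95, 0], "fingers": 1, "yaw": -0.15}, {"delta_pos": [0.42, -0.95, 0], "fingers": 1, "yaw": -0.15}, {"delta_pos": [0.42, -0.95, 0], "fingers": 1, "yaw": -0.15}, {"delta_pos": [0.42, -0.95, 0], "fingers": 1, "yaw": -0.15}, {"delta_pos": [0.42, -0.95, 0], "fingers": 1, "yaw": -0.15}, {"delta_pos": [0, 0, 0], "fingers": 1, "yaw": 0}, {"delta_pos": [0, 0, 0], "fingers": 1, "yaw": 0}]}}

```text
time: 2.6
tool_pos: [0.3924, -0.013, 0.2916]
eef_rot: [[0.794, -0.023, 0.607], [-0.608, -0.017, 0.794], [-0.007, -1.0, -0.028]]
force: [-0.7, 0.9, 0.2]
width: 0.0875
```

Run:
```python
from h import *
c=r.calibration("wrist"); im=r.camera("wrist"); cv2.imwrite("pics/w1.png",im); print(c,r.observe()["tool_pos"])
np.save("w1c.npy",c,allow_pickle=True)
```

```text
{'fx': 333.46161939339777, 'fy': 333.46161939339777, 'cx': 320.50706768539754, 'cy': 239.84049749530683, 'xyz': array([0.3291035 , 0.04089365, 0.45430039]), 'attitude': array([[ 0.60765093,  0.76297505,  0.22052079],
       [ 0.79375012, -0.57403535, -0.20110734],
       [-0.02685315,  0.29724146, -0.95442465]])} [ 0.39239776 -0.01275697  0.29145774]
```

View pics/w1.png

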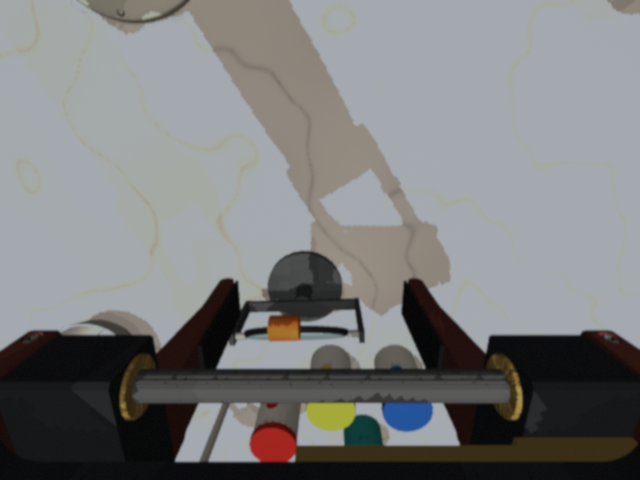

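The wrist view shows the knob at (284,328), parallel to the jaws, with the red lid at about (274,443). I'll check these against the estimates.

Run:
```python
from h import *
im=cv2.imread("pics/w1.png"); c=np.load("w1c.npy",allow_pickle=True).item()
k,s,_=blob(im,(255,305,315,350),(22,110,50),(40,255,255)); print(k,s)
ct=r.calibration("top");cs=r.calibration("scene")
print("knob",tri([ray(c,k),ray(ct,(371.6,279.5)),ray(cs,(301.2,175.5))]), plane(c,k,.2046))
l,s,_=blob(im,(240,415,310,470),(10,110,50),(28,255,255)); print(l,s,plane(c,l,.104))
print("foot",plane(c,(305,285),.01))
```

```text
[283.91570881 327.42401022] [266 314  35  27 783]
knob (array([ 0.43076864, -0.08611795,  0.20424234]), [np.float64(1.2), np.float64(1.0), np.float64(0.5)]) [ 0.43037711 -0.08460644  0.2046    ]
[273.15231362 442.76156812] [ 250  422   47   41 1556] [ 0.60148708 -0.26089979  0.104     ]
foot [ 0.47296114 -0.11277978  0.01      ]
```

{"fn": "step_arm", "kwargs": {"increments": [{"delta_pos": [0.39, -0.75, 0], "fingers": 1, "yaw": 0}, {"delta_pos": [0.39, -0.75, 0], "fingers": 1, "yaw": 0}, {"delta_pos": [0.39, -0.75, 0], "fingers": 1, "yaw": 0}, {"delta_pos": [0.39, -0.75, 0], "fingers": 0.7, "yaw": -0.1}, {"delta_pos": [0, 0, 0], "fingers": 0.7, "yaw": 0}, {"delta_pos": [0, 0, 0], "fingers": 0.7, "yaw": 0}]}}

```text
time: 3.15
tool_pos: [0.4315, -0.0834, 0.2919]
eef_rot: [[0.795, -0.022, 0.606], [-0.606, -0.015, 0.795], [-0.008, -1.0, -0.025]]
force: [0.1, 0.1, -0.1]
width: 0.0713
```

{"fn": "step_arm", "kwargs": {"increments": [{"delta_pos": [0, -0.04, -0.8], "fingers": 0.6, "yaw": -0.1}, {"delta_pos": [0, -0.04, -0.8], "fingers": 0.6, "yaw": -0.1}, {"delta_pos": [0, -0.04, -0.8], "fingers": 0.6, "yaw": 0}, {"delta_pos": [0, 0, -0.6], "fingers": 0.6, "yaw": 0}, {"delta_pos": [0, 0, 0], "fingers": 0.6, "yaw": 0}]}}

```text
time: 3.57
tool_pos: [0.4304, -0.079, 0.2167]
eef_rot: [[0.788, -0.017, 0.616], [-0.616, -0.014, 0.788], [-0.005, -1.0, -0.021]]
force: [-0.7, 0.4, -0.5]
width: 0.0528
```

{"fn": "step_arm", "kwargs": {"increments": [{"delta_pos": [0, -0.3, 0], "fingers": 0.6, "yaw": 0}, {"delta_pos": [0, -0.1, -0.4], "fingers": 0.6, "yaw": 0}, {"delta_pos": [0, -0.1, -0.4], "fingers": 0.6, "yaw": 0}, {"delta_pos": [0, -0.05, -0.35], "fingers": 0.6, "yaw": 0}, {"delta_pos": [0, 0, 0], "fingers": 0.6, "yaw": 0}]}}

```text
time: 3.98
tool_pos: [0.4306, -0.0911, 0.1891]
eef_rot: [[0.791, -0.012, 0.612], [-0.612, -0.015, 0.791], [-0.001, -1.0, -0.019]]
force: [-0.5, -0.6, -0.8]
width: 0.0528
```

Run:
```python
from h import *
im=r.camera("wrist"); cv2.imwrite("pics/w2.png",im[180:460,120:520]); print(r.observe()["tool_pos"])
```

```text
[ 0.43080107 -0.09112481  0.18998196]
```

View pics/w2.png

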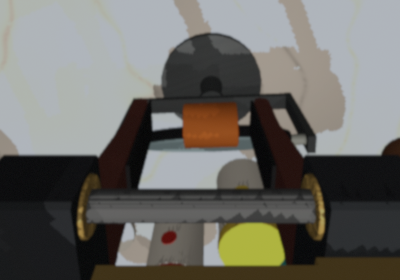

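The knob sits between the fingers at crop (211,125), nearly centred, and the red dot is visible at full-frame (288,417). I'll shift about 4 mm and close.

{"fn": "step_arm", "kwargs": {"increments": [{"delta_pos": [0, 0.16, -0.12], "fingers": 0.6, "yaw": 0}, {"delta_pos": [0, 0, 0], "fingers": 0, "yaw": 0}, {"delta_pos": [0, 0, 0], "fingers": 0, "yaw": 0}, {"delta_pos": [0, 0, 0], "fingers": 0, "yaw": 0}, {"delta_pos": [0, 0, 0], "fingers": 0, "yaw": 0}, {"delta_pos": [0, 0, 0], "fingers": 0, "yaw": 0}, {"delta_pos": [0, 0, 0], "fingers": 0, "yaw": 0}]}}

```text
time: 4.62
tool_pos: [0.432, -0.0862, 0.1884]
eef_rot: [[0.791, -0.008, 0.611], [-0.611, -0.014, 0.791], [0.002, -1.0, -0.016]]
force: [0.9, 0.1, -1.1]
width: 0.026
```

Run:
```python
from h import *
from goal import *
c=r.calibration("wrist"); im=r.camera("wrist"); o=r.observe(); cv2.imwrite("pics/w3.png",im)
print(o["tool_pos"],o["force"],o["torque"],o["width"])
d,s,_=blob(im,(265,395,310,440),(10,110,30),(28,255,255)); print(d,s,plane(c,d,.06), ray(c,d))
```

```text
[ 0.4319291  -0.08625603  0.18835658] [ 0.67552221  1.7147622  -0.93520931] [ 0.25270718 -0.18428873  0.06834751] 0.026182124598966162
[282.91666667 418.08888889] [276 406  16  22 180] [ 0.57651481 -0.25308447  0.06      ] (array([ 0.36646596, -0.03255882,  0.3502681 ]), array([ 0.49925714, -0.52415905, -0.68992724]))
```

```bash
cat > plan.py <<'E'
from goal import *
from rig import r
dot=np.array([.5763,-.2575,.06]); lens=np.array([.561,-.3525,.22])
s1,t1=goal(dot,lens); s0,t0=-.3236,.634
off=np.array([.4319,-.0863,.1884])-np.array([.4307,-.0862,.2044])
if __name__=="__main__":
    print("goal",s1,t1,"jaw",a0+s1+np.pi/2)
    z0=off
    for f in np.linspace(0,1,13):
        s=s0+f*(s1-s0);t=t0+f*(t1-t0)
        o=np.r_[R((s-s0))@off[:2],off[2]]
        print(round(f*12),(knob(s,t)+o).round(4),"jaw",round(a0+s+np.pi/2,3))
E
python3 plan.py
```

```text
goal -0.7306228921170332 -0.0212631236002938 jaw 0.49987101807263157
0 [ 0.4321 -0.087   0.1881] jaw 0.907
1 [ 0.4365 -0.0882  0.191 ] jaw 0.873
2 [ 0.4408 -0.0899  0.1936] jaw 0.839
3 [ 0.445  -0.0918  0.196 ] jaw 0.805
4 [ 0.4491 -0.0941  0.1982] jaw 0.771
5 [ 0.4532 -0.0967  0.2001] jaw 0.737
6 [ 0.4571 -0.0996  0.2017] jaw 0.703
7 [ 0.4608 -0.1029  0.2031] jaw 0.669
8 [ 0.4643 -0.1064  0.2042] jaw 0.636
9 [ 0.4676 -0.1102  0.2051] jaw 0.602
10 [ 0.4706 -0.1142  0.2056] jaw 0.568
11 [ 0.4734 -0.1184  0.2059] jaw 0.534
12 [ 0.4759 -0.1228  0.206 ] jaw 0.5
```

{"fn": "step_arm", "kwargs": {"increments": [{"delta_pos": [0.18, -0.06, 0.12], "fingers": 0, "yaw": -0.33}, {"delta_pos": [0.17, -0.07, 0.1], "fingers": 0, "yaw": -0.33}, {"delta_pos": [0.17, -0.08, 0.1], "fingers": 0, "yaw": -0.33}, {"delta_pos": [0.16, -0.09, 0.09], "fingers": 0, "yaw": -0.33}, {"delta_pos": [0, 0, 0], "fingers": 0, "yaw": 0}]}}

```text
time: 5.08
tool_pos: [0.4486, -0.0889, 0.1965]
eef_rot: [[0.7, -0.014, 0.714], [-0.714, -0.001, 0.7], [-0.009, -1.0, -0.011]]
force: [-1.9, 1.0, 1.3]
width: 0.0257
```

{"fn": "step_arm", "kwargs": {"increments": [{"delta_pos": [0.17, -0.18, 0.09], "fingers": 0, "yaw": -0.33}, {"delta_pos": [0.16, -0.18, 0.08], "fingers": 0, "yaw": -0.33}, {"delta_pos": [0.16, -0.18, 0.08], "fingers": 0, "yaw": -0.33}, {"delta_pos": [0.15, -0.18, 0.06], "fingers": 0, "yaw": -0.33}, {"delta_pos": [0, 0, 0], "fingers": 0, "yaw": 0}]}}

```text
time: 5.5
tool_pos: [0.4648, -0.1017, 0.2031]
eef_rot: [[0.599, -0.016, 0.8], [-0.8, 0.012, 0.6], [-0.019, -1.0, -0.005]]
force: [-0.4, 1.7, 0.4]
width: 0.026
```

{"fn": "step_arm", "kwargs": {"increments": [{"delta_pos": [0.12, -0.2, 0.04], "fingers": 0, "yaw": -0.33}, {"delta_pos": [0.11, -0.2, 0.04], "fingers": 0, "yaw": -0.33}, {"delta_pos": [0.11, -0.2, 0.02], "fingers": 0, "yaw": -0.33}, {"delta_pos": [0.1, -0.2, 0.01], "fingers": 0, "yaw": -0.33}, {"delta_pos": [0, -0.1, 0], "fingers": 0, "yaw": 0}, {"delta_pos": [0, 0, 0], "fingers": 0, "yaw": 0}]}}

```text
time: 6.0
tool_pos: [0.4764, -0.1172, 0.2054]
eef_rot: [[0.495, -0.012, 0.869], [-0.869, 0.028, 0.495], [-0.03, -1.0, 0.004]]
force: [0.1, 3.7, 0.1]
width: 0.0256
```

Run:
```python
from h import *
o=r.observe(); z=o["eef_rot"][:,2]
print(o["tool_pos"],o["force"],np.arctan2(z[1],z[0]),o["eef_rot"][:,1])
T=r.camera("top");S=r.camera("scene");w=r.camera("wrist");np.save("w4c.npy",r.calibration("wrist"),allow_pickle=True)
for n,i in(("t4",T),("s4",S),("w4",w)): cv2.imwrite(f"pics/{n}.png",i)
b=cv2.resize(S[130:260,170:340],None,fx=4,fy=4,interpolation=cv2.INTER_CUBIC)
cv2.imwrite("pics/s4c.png",b)
```

```text
[ 0.47640946 -0.11719584  0.20539549] [0.07252552 3.69104823 0.07501802] 0.5174929382757817 [-0.01174748  0.02776344 -0.99954549]
```

View pics/s4c.png

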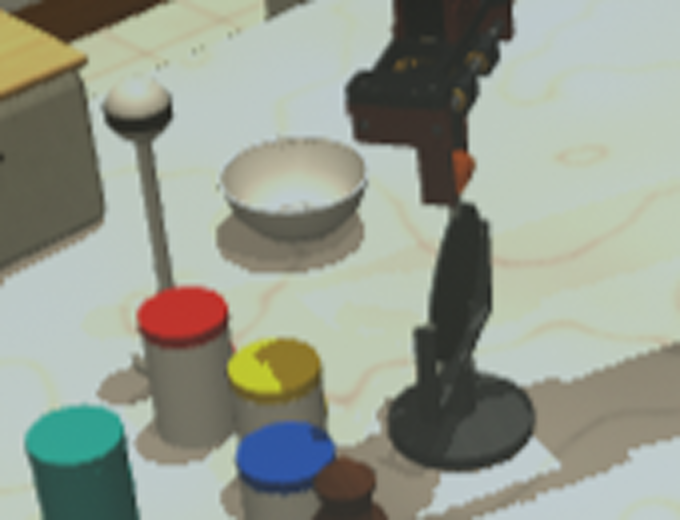

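View pics/w4.png

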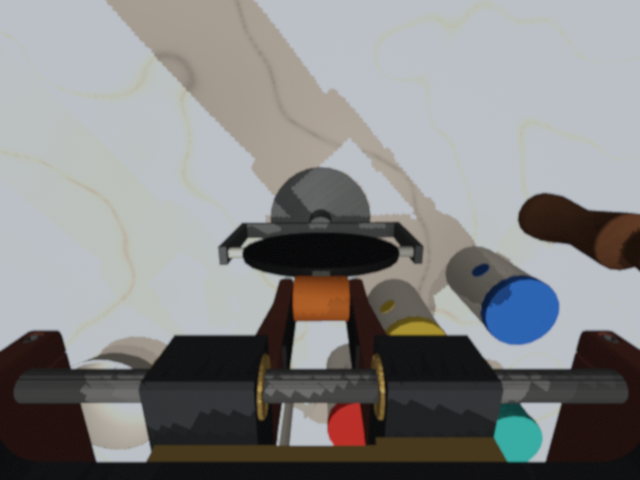

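The scene crop shows the mirror nearly upright and turned toward the red canister, with nothing disturbed. In the wrist view the yoke pins are at about (237,254) and (403,252) and the knob is at (321,298), square to the jaws. I'll compute the remaining correction.

Run:
```python
from h import *
from plan import *
c=np.load("w4c.npy",allow_pickle=True).item(); im=cv2.imread("pics/w4.png")
a=plane(c,(237,254),.13);b=plane(c,(403,252),.13); m=(a+b)/2; d=b-a
k,st,_=blob(im,(285,270,360,330),(22,100,40),(40,255,255)); K=plane(c,k,.222)
h=np.arctan2(d[1],d[0])-np.pi/2
print("pin span",np.linalg.norm(d),"bar dir",h+np.pi/2,"pivot",m,"knob px",k,st,K)
u=np.array([np.cos(h),np.sin(h)]); print("tilt vision",np.arcsin(-(K-m)[:2]@u/.092))
o=r.observe(); s=s1
kt=o["tool_pos"]-np.r_[R(s-s0)@off[:2],off[2]]
u=R(a0+s)@[1,0]
print("tilt kin",np.arcsin(-(kt[:2]-[X,Y])@u/.092),"sideways",(kt[:2]-[X,Y])@[-u[1],u[0]],"r",np.linalg.norm(kt-[X,Y,.13]),"goal",t1)
# sphere fit of knob path (tool readings)
P=np.array([[.4319,-.0863,.1884,.913],[.4486,-.0889,.1965,.776],[.4648,-.1017,.2031,.643],[.4764,-.1172,.2054,.5175]])
for p in P:
    s=p[3]-np.pi/2-a0; kk=p[:3]-np.r_[R(s-s0)@off[:2],off[2]]-[X,Y,.13]; u=R(a0+s)@[1,0]
    print("r",np.linalg.norm(kk).round(4),"side",(kk[:2]@[-u[1],u[0]]).round(4),"tilt",np.arctan2(-kk[:2]@u,kk[2]).round(3))
```

```text
pin span 0.12568096084493174 bar dir 0.5279384003294902 pivot [ 0.47615604 -0.11736447  0.13      ] knob px [322.29067879 297.42838584] [ 285  275   75   55 3079] [ 0.47312908 -0.11020393  0.222     ]
tilt vision 0.08390775925056097
tilt kin 0.027198789041066776 sideways 0.003035558664255311 r 0.09147822473463645 goal -0.0212631236002938
r 0.0926 side 0.0007 tilt 0.637
r 0.0923 side 0.0034 tilt 0.463
r 0.0917 side 0.0033 tilt 0.236
r 0.0915 side 0.0032 tilt 0.028
```

```bash
cat > fit.py <<'E'
from plan import *
# tcp xyz, jaw angle, tool y axis xy
P=np.array([[.4319,-.0863,.1884,.913,-.008,-.014],[.4486,-.0889,.1965,.776,-.014,-.001],[.4648,-.1017,.2031,.643,-.016,.012],[.4764,-.1172,.2054,.5175,-.012,.028]])
def kn(p,ou,oz=.016):
    h=p[3]-np.pi/2; u=np.array([np.cos(h),np.sin(h)]); return p[:3]-oz*np.r_[p[4:6],-1]+ou*np.r_[u,0],u
def parts(p,x):
    k,u=kn(p,x[3]); d=k-x[:3]; return np.linalg.norm(d)-.092, d[:2]@[-u[1],u[0]]+x[4]*0, np.arctan2(-d[:2]@u,d[2])
def fit(P):
    pri=np.array([X,Y,.130,-.001,0]); sg=np.array([.003,.003,.003,.003,1])
    return least_squares(lambda x:np.r_[np.ravel([parts(p,x)[:2] for p in P])/.0007,(x-pri)/sg],pri)
E
python3 - <<'E'
from h import *
from fit import *
f=fit(P); x=f.x; print("pivot",x[:4],"sd",np.sqrt(np.diag(np.linalg.inv(f.jac.T@f.jac)))[:4]*1e3)
for p in P: print(np.round(parts(p,x),4))
# dark disc in the wrist view
im=cv2.imread("pics/w4.png"); g=im.max(axis=2)
m=(g<32).astype('uint8'); m[:225]=0;m[285:]=0;m[:,:232]=0;m[:,410:]=0
m=cv2.morphologyEx(m,cv2.MORPH_OPEN,np.ones((5,5),'uint8'))
q=max(cv2.findContours(m,cv2.RETR_EXTERNAL,cv2.CHAIN_APPROX_NONE)[0],key=cv2.contourArea)
print(cv2.boundingRect(q),cv2.fitEllipse(q),cv2.contourArea(q))
E
```

```text
pivot [ 0.47755063 -0.11950971  0.12946214  0.00237754] sd [1.09839766 1.26042707 0.54930906 1.83125559]
[ 4.000e-04 -1.400e-03  6.252e-01]
[0.     0.0009 0.445 ]
[-0.0003  0.0006  0.2112]
[-0.0001  0.0001 -0.0031]
(244, 233, 154, 42) ((320.4969482421875, 253.53919982910156), (41.567386627197266, 158.64537048339844), 89.79875183105469) 5080.5
```

Run:
```python
from h import *
from fit import *
c=np.load("w4c.npy",allow_pickle=True).item()
from scipy.optimize import brentq
th=brentq(lambda a:np.sin(a)+.0603*np.cos(a)-42.5/154.5,0,.6)
h=.5175-np.pi/2;u=np.array([np.cos(h),np.sin(h)])
for n,piv in(("cam",[X,Y,.13]),("fit",[.4776,-.1195,.13])):
    d=np.array(piv)-c["xyz"]; print(n,"tilt by silhouette",np.pi/2-th-np.arctan2(-d[2],d[:2]@u))
o,d=ray(c,(320.5,253.5)); print("by attitude",np.pi/2-th-np.arctan2(-d[2],d[:2]@u),th)
for n,px,w in(("blue lid",(520,310),(.664,-.0876,.104)),):
    print(n,plane(c,px,.104),w)
```

```text
cam tilt by silhouette 0.10732183676059237
fit tilt by silhouette 0.11108462636826899
by attitude 0.10295732379289468 0.21792805582022162
blue lid [ 0.66069873 -0.08376685  0.104     ] (0.664, -0.0876, 0.104)
```

Run:
```python
from h import *
a=cv2.imread("pics/w3.png");b=cv2.imread("pics/w4.png")
f=lambda i:np.clip(cv2.resize(i[215:345,215:430],None,fx=3.6,fy=2.25*1.0,interpolation=cv2.INTER_CUBIC)*1.8,0,255).astype('uint8')
cv2.imwrite("pics/cmp.png",np.vstack([f(a),f(b)]))
for n,i in(("w3",a),("w4",b)):
    hsv=cv2.cvtColor(i[265:330,280:365],cv2.COLOR_BGR2HSV); m=((hsv[...,0]>=5)&(hsv[...,0]<=20)&(hsv[...,1]>150)&(hsv[...,2]>95)).astype('uint8')
    k=max(cv2.findContours(m,cv2.RETR_EXTERNAL,cv2.CHAIN_APPROX_NONE)[0],key=cv2.contourArea); x,y,w,h=cv2.boundingRect(k); print(n,x+280,y+265,w,h)
```

```text
w3 293 292 55 38
w4 293 277 57 44
```

View pics/cmp.png

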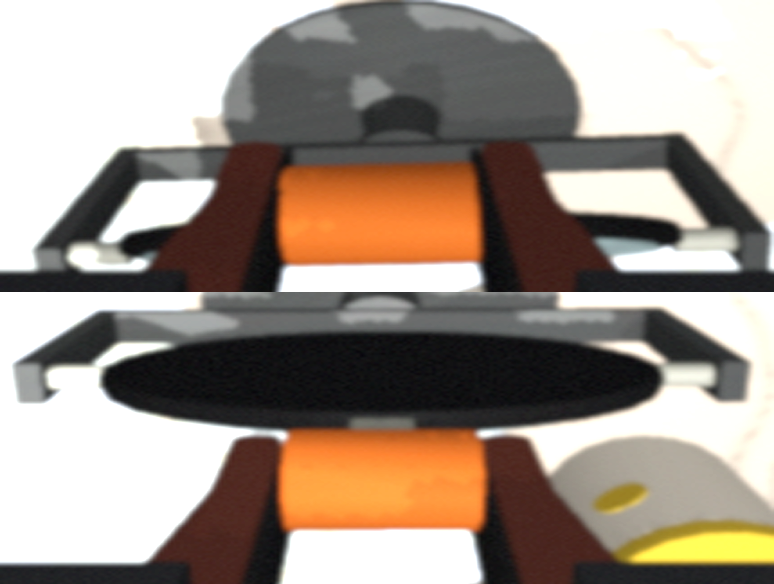

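The comparison shows the knob slid about 11 px (roughly 5 mm) back in the pads during the swing. The kinematic tilt is therefore off, and the camera tilt of about +0.09 is the one to trust. I'll push on about 10 mm along the facing direction and turn -0.02 rad.

{"fn": "step_arm", "kwargs": {"increments": [{"delta_pos": [0.05, -0.12, 0], "fingers": 0, "yaw": -0.06}, {"delta_pos": [0.05, -0.12, 0], "fingers": 0, "yaw": -0.06}, {"delta_pos": [0.05, -0.12, 0], "fingers": 0, "yaw": -0.06}, {"delta_pos": [0.05, -0.12, 0], "fingers": 0, "yaw": -0.06}, {"delta_pos": [0, 0, 0], "fingers": 0, "yaw": 0}]}}

```text
time: 6.57
tool_pos: [0.4809, -0.1253, 0.2052]
eef_rot: [[0.479, -0.012, 0.878], [-0.877, 0.034, 0.479], [-0.035, -0.999, 0.006]]
force: [1.4, 3.6, 0.9]
width: 0.0258
```

```bash
cat > chk.py <<'E'
from h import *
from fit import *
import sys
from scipy.optimize import brentq
o=r.observe(); c=r.calibration("wrist"); im=r.camera("wrist"); cv2.imwrite(f"pics/{sys.argv[1]}.png",im)
z=o["eef_rot"][:,2]; jaw=np.arctan2(z[1],z[0]); print("tcp",o["tool_pos"].round(4),"F",o["force"].round(1),"jaw",jaw.round(4),"width",round(o["width"],4),"t",o["time"])
g=im.max(axis=2); m=(g<32).astype('uint8'); m[:215]=0;m[290:]=0;m[:,:232]=0;m[:,410:]=0
m=cv2.morphologyEx(m,cv2.MORPH_OPEN,np.ones((5,5),'uint8'))
q=max(cv2.findContours(m,cv2.RETR_EXTERNAL,cv2.CHAIN_APPROX_NONE)[0],key=cv2.contourArea)
x,y,w,h=cv2.boundingRect(q); print("disc",x,y,w,h)
uv=(x+w/2,y+h/2); th=brentq(lambda a:np.sin(a)+.0603*np.cos(a)-(h+.3)/(w+.5),-.06,.8)
hd=jaw-np.pi/2;u=np.array([np.cos(hd),np.sin(hd)]); d=np.array([X,Y,.13])-c["xyz"]; d2=ray(c,uv)[1]
print("tilt silhouette",[round(np.pi/2-th-np.arctan2(-e[2],e[:2]@u),4) for e in(d,d2)])
hsv=cv2.cvtColor(im[262:335,280:365],cv2.COLOR_BGR2HSV); m=((hsv[...,0]>=5)&(hsv[...,0]<=20)&(hsv[...,1]>150)&(hsv[...,2]>95)).astype('uint8')
k=cv2.boundingRect(max(cv2.findContours(m,cv2.RETR_EXTERNAL,cv2.CHAIN_APPROX_NONE)[0],key=cv2.contourArea)); print("knob",k[0]+280,k[1]+262,k[2:])
K=plane(c,(k[0]+280+k[2]/2,k[1]+262+k[3]/2),.2215); M=plane(c,uv,.13)
print("tilt knob-disc",np.arcsin((-(K-M)[:2]@u)/.092).round(4))
E
python3 chk.py w5
```

```text
tcp [ 0.4809 -0.1253  0.2052] F [1.4 3.6 0.9] jaw 0.4997 width 0.0258 t 6.5667
disc 243 219 155 51
tilt silhouette [np.float64(0.0115), np.float64(0.0124)]
knob 292 275 (58, 44)
tilt knob-disc 0.0049
```

{"fn": "step_arm", "kwargs": {"increments": [{"delta_pos": [0.03, -0.08, 0], "fingers": 0, "yaw": 0}, {"delta_pos": [0.03, -0.08, 0], "fingers": 0, "yaw": 0}, {"delta_pos": [0, 0, 0], "fingers": 0, "yaw": 0}, {"delta_pos": [0, 0, 0], "fingers": 0, "yaw": 0}]}}

```text
time: 6.95
tool_pos: [0.482, -0.1273, 0.205]
eef_rot: [[0.483, -0.012, 0.875], [-0.875, 0.037, 0.483], [-0.038, -0.999, 0.007]]
force: [0.2, 3.2, 0.2]
width: 0.0256
```

```bash
python3 chk.py w6
python3 - <<'E'
from h import *
S=r.camera("scene"); cv2.imwrite("pics/s6c.png",np.hstack([cv2.resize(S[140:270,170:310],None,fx=2.8,fy=2.8,interpolation=2),cv2.resize(cv2.imread("pics/w6.png")[180:440,180:460],(392,364),interpolation=2)]))
E
```

```text
tcp [ 0.482  -0.1273  0.205 ] F [0.2 3.2 0.2] jaw 0.5043 width 0.0256 t 6.95
disc 243 216 155 52
tilt silhouette [np.float64(-0.0057), np.float64(-0.0045)]
knob 292 275 (59, 44)
tilt knob-disc -0.0186
```

View pics/s6c.png

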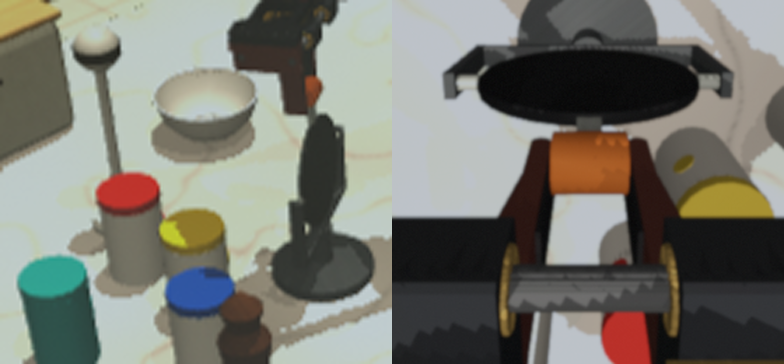

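{"fn": "step_arm", "kwargs": {"increments": [{"delta_pos": [0.02, -0.07, 0], "fingers": 0, "yaw": -0.1}, {"delta_pos": [0, 0, 0], "fingers": 0, "yaw": 0}, {"delta_pos": [0, 0, 0], "fingers": 0, "yaw": 0}, {"delta_pos": [0, 0, 0], "fingers": 0, "yaw": 0}]}}

```text
time: 7.38
tool_pos: [0.4823, -0.1282, 0.2049]
eef_rot: [[0.474, -0.012, 0.88], [-0.879, 0.038, 0.474], [-0.039, -0.999, 0.008]]
force: [0.7, 4.3, 0.2]
width: 0.0258
```

```bash
python3 chk.py w7
python3 - <<'E'
from h import *
from plan import *
T=r.camera("top");ct=r.calibration("top")
for k,b,h in(("red",(415,200,450,240),(10,28)),("blue",(345,180,380,218),(125,145))):
    try: p,s,_=blob(T,b,(h[0],110,30),(h[1],255,255)); print(k,p.round(1),s)
    except Exception as e: print(k,"hidden")
print("goal",s1,t1,"jaw",a0+s1+np.pi/2)
for d in([.5758,-.2581,.06],[.5771,-.2556,.06]): print(goal(np.array(d),lens))
E
```

```text
tcp [ 0.4823 -0.1282  0.2049] F [0.7 4.3 0.2] jaw 0.4943 width 0.0258 t 7.3833
disc 242 215 156 53
tilt silhouette [np.float64(-0.0146), np.float64(-0.0118)]
knob 292 274 (59, 45)
tilt knob-disc -0.0211
red hidden
blue [364.2 195.4] [352 184  25  24 459]
goal -0.7306228921170332 -0.0212631236002938 jaw 0.49987101807263157
(np.float64(-0.7328195864409708), np.float64(-0.021064161827164272))
(np.float64(-0.7254791611381415), np.float64(-0.02237496526405315))
```

Tilt now reads -0.012 to -0.021 against a goal of -0.021. The jaw is at 0.494, with the yoke about 0.005 above that, against a goal of 0.500. Everything is steady, so I'm handing in.

```bash
python3 -c "
from rig import r
o=r.observe();print(o['tool_pos'],o['width'],o['time']);print(r.hand_in())"
```

```text
[ 0.48233228 -0.12818913  0.2049109 ] 0.025682099945347096 7.4833
the job is handed in; nothing more can be done
None
```

I pinched the orange knob by its flat ends and swivelled the mirror to about -0.73 rad. I then tilted it to just past upright and handed in at 7.5 s, still holding it. No verdict came back.

- **Tilt:** the two camera estimates gave -0.012 to -0.021 rad, against a goal of -0.021.
- **Swivel:** the jaws read 0.494 rad. An earlier look at the yoke pins put the yoke 5 to 10 mrad above the jaws, which brackets the goal of 0.500.
- **Grip:** the opening was 25.7 mm and the force on the tool about 4 N, both steady.
- **Other objects:** the last scene crop showed nothing visibly moved among the canisters, mill, bowl and lens post. The blue lid was within a fraction of a pixel of its first position in the top view. The red lid was hidden by the arm there, so I could only check it by eye in the scene view.

**Disagreement:** the knob slid about 5 mm in the pads during the swing. Tilt worked out from the arm pose alone was then off by about 0.06 to 0.09 rad, so I used the camera estimates instead. The camera calibration leaves roughly 0.01 rad of uncertainty, and I had no direct view of what the ball camera sees.

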